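Level the cup riser with its screw foot and keep the spirit level pressed down

TASK

Lay the spirit level flat on the wooden cup riser, lengthwise along the board, and let go of it. Then turn the wing knob of the riser's levelling foot until the bubble rests centred between the two black lines, and finally press down on the spirit level from above with the fingertips, firmly but gently (about 8 N), bubble still centred. Finish while still pressing - do not lift off - and leave the other things on the worktop where they are.

Things in the scene. Friction and masses are not known exactly. Their poses are not given: they have to be found in the camera images.
- spirit_level: Loose aluminium spirit level, black end caps: 160 mm long (its y), 24 wide (x), 40 high (z up), 0.2 kg. Origin: centre of its underside. Lower 28 mm: plain bar; grip it across its width at the middle. On top, within 32 mm of the middle, lies the 14 mm green vial (top at 38 mm, bubble 39.5). The solid end blocks, 32 to 78 mm from the middle, flat top at 40 mm, are where to press.
- bubble (a joint): Place of the pale bubble (18 mm long) in the vial, given as the slope it shows, in rad: 0 centred, positive when it stands towards the level's +y; it runs to the higher end, 3.5 mm per 0.01 rad, stops at +-0.06 (21 mm), and needs about 1.5 s to come to rest. Two black lines on the vial are 24 mm apart, so it is between them within 0.0086 (3 mm) of 0. 1 rad of knob changes it by 0.020.
- board_top (a point): Centre of the top of the riser's wooden board, 300 mm long (y), 140 wide (x), about 74 mm above the worktop; axes tilt with it, z is its normal. Two fixed legs carry its +y end, the levelling screw its -y end, which starts too low. Lay the level on the +y half: its middle 50 mm from the centre towards +y (-15 to +110 mm clears the knob).
- board: The same board, 16 mm thick. Origin: middle of its pivot line at its underside, above the two fixed legs, 130 mm from the board's centre towards its +y end, 58 mm above the worktop. The riser itself stands firm and cannot slide.
- knob_grip (a point): Grip point on the upright axis of the levelling foot's black wing knob, 115 mm from the board's centre towards -y, 108 (+-3) mm above the worktop. The wing is a bar 40 mm long (point x), 12 thick (point y), 92 to 118 mm above the worktop, on a hub of 17 mm radius. The knob keeps its height and stays upright; the board moves on its screw. Resists with 0.12 N m, stays where left.
- knob (a joint): Angle of the wing knob, rad, growing CLOCKWISE seen from above, range -2.6 to 1.6. 1 rad clockwise raises the board's screw end by 0.020 rad of tilt. It starts 0.7 to 2.6 rad short of level; the angle at which the board is level differs each time (the spot under the riser is uneven), so go by the bubble.
- salt_shaker: Bystander: glass salt shaker, 44 mm wide, 90 mm high, loose. Origin: centre of its underside.
- egg_timer: Bystander: round kitchen timer with a red upper half, 61 mm wide, 56 mm high, loose. Origin: centre of its underside.
- tomato: Bystander: tomato, 61 mm wide, 59 mm high, loose. Origin: centre of its underside.
- lemon: Bystander: lemon, 71 by 53 mm, 51 mm high, loose. Origin: near the centre of its underside.

How it is judged (in metres and radians):
On the way, in this order (a step that is already met when the one before it is completed fails the run):
1. the spirit level lies flat on the board, lengthwise, and has been let go (x of spirit_level in the frame of board_top between -0.058 and 0.058 m and y of spirit_level in the frame of board_top between -0.02 and 0.12 m and z of spirit_level in the frame of board_top between -0.004 and 0.004 m and angle between the y axis of spirit_level and the y axis of board_top, either way round below 0.2 rad and angle between the z axis of spirit_level and the z axis of board_top, either way round below 0.03 rad and contact force between spirit_level and board above 0.5 N and contact force between each of the arm, the fingers and spirit_level below 0.1 N), for 0.3 s.
2. the knob has been turned so that the bubble rests centred, the spirit level still lying on the board (x of spirit_level in the frame of board_top between -0.058 and 0.058 m and y of spirit_level in the frame of board_top between -0.02 and 0.12 m and z of spirit_level in the frame of board_top between -0.004 and 0.004 m and angle between the y axis of spirit_level and the y axis of board_top, either way round below 0.2 rad and angle between the z axis of spirit_level and the z axis of board_top, either way round below 0.03 rad and contact force between spirit_level and board above 0.5 N and value of joint bubble between -0.0105 and 0.0105 rad and angle between board_top's own z axis and vertical below 0.013 rad), for 0.5 s.
At the end, for the whole second after the job is handed in: Level flat on the board, lengthwise within 0.2 rad, its middle within 58 mm of the centre line and -20 to +120 mm along; bubble within 0.0105 (3.7 mm) of centre, board within 0.013 rad of level; fingers press the level with 3 to 25 N, and it presses the board with over 4 N, all last second (all of step 2 and contact force between the fingers and spirit_level between 3 and 25 N and contact force between spirit_level and board above 4 N and linear speed of spirit_level below 0.02 m/s); the arm keeps its last pose, push and grip.
It fails at once if the salt shaker is shifted by more than 30 mm (distance of salt_shaker from where it was at the start of the episode above 0.03 m).
It fails at once if the egg timer is shifted by more than 30 mm (distance of egg_timer from where it was at the start of the episode above 0.03 m).
It fails at once if the tomato is shifted by more than 30 mm (distance of tomato from where it was at the start of the episode above 0.03 m).
It fails at once if the lemon is shifted by more than 30 mm (distance of lemon from where it was at the start of the episode above 0.03 m).
It fails at once if the spirit level is pressed hard onto the board (over 45 N) (contact force between spirit_level and board above 45 N).
It also fails if it takes over 72 s, if anything falls off the work surface, if the arm or the gripper's body presses on something with over 40 N, if the wrist force passes 120 N, or if a joint passes its speed limit or range.

ROBOT

A 6-joint arm with a two-finger parallel gripper is mounted at the origin on a cart in front of the work surface, level with it; the furniture and walls round the work are solid. World frame = base frame: x ahead of the robot, y to its left, z up, the work surface at z = 0. Lengths are in m, angles in degrees, forces in N, time in s.
With the tool pointing down it reaches from about 0.15 to 0.775 m from the base axis. Payload 6.1 kg.
Tool frame: the origin (TCP) lies midway between the tips of the shut fingers; the grasp point (between the pads) lies 19 mm behind it; z points along the fingers, y is the line along which they close (so a half turn about z gives the same grasp; the last joint's range is limited). The gripper opens to 85 mm and grips with 20 to 120 N. Pads are 22 mm wide; open, the fingers measure 114 mm over their backs; the gripper's body (76 mm by 85 mm) begins 54 mm behind the grasp point. The pads swing forward as they close: fully open they stand 13 mm farther back than shut.
Start: joints at [65.088, 7.208, -2.269, 80.523, 0, 90], TCP at [0.221, 0.476, 0.231] pointing down, gripper open.
Joint ranges: [-155.77, 155.77], [-54.66, 111.73], [-72.52, 77.12], [-102.08, 115.82], [-83.92, 84.16], [-180, 180]. Speed limits (degrees/s): [136.94, 136.94, 172.46, 180, 180, 180].

INTERFACE

Orientations are given as a 3x3 rotation matrix whose columns are the frame's x, y, z axes.
In Python, from bench import * gives the robot as it stands.
- The arm moves only by the tool send_path, called after "Request:" as name(argument=value, ...), one argument or row to a line, values as JSON. Schema: {"type":"object","properties":{"deltas":{"type":"array","items":{"type":"object","properties":{"x":{"type":"number"},"y":{"type":"number"},"z":{"type":"number"},"ax":{"type":"number"},"ay":{"type":"number"},"az":{"type":"number"}},"additionalProperties":false},"minItems":1,"maxItems":12},"aperture":{"type":"number"},"only":{"type":"string"},"quiet":{"type":"boolean"},"lines":{"type":"string"}},"required":["deltas"],"additionalProperties":false}. deltas is a list of rows, 1 to 12 of them, each an object with the fields x, y, z (the shift in m), ax, ay, az (a rotation vector in degrees); a field left out counts as zero; each row shifts and turns the commanded pose from where the row before left it, along the tool's axes as they then stand; what a row does not reach is not made up. A row lasts 1/10 s, in which the tool goes at most 0.05 m and 8.59 degrees, less where a joint would pass 70% of its speed; a pose out of reach is approached as far as the arm can. aperture is the opening from 0.0 (shut) to 1.0 (fully open), set as the call begins (left out keeps the last). The fingers move at their own pace and stop on an object; the grip force is fixed at half the most. Time passes only in rows, so rows that do not move let the fingers close. The tool returns the time, the measured TCP pose, the force, the opening and the grip force at its end. only (a regular expression) keeps the lines of the reply that match it, lines (a string "A,B") keeps lines A to B, and quiet returns only ok. Input that does not fit is refused with a message, and nothing moves.
- read_state(): the state, without advancing time (a new reading comes with each control period).
- snapshot(name): name is "scene" or "top"; returns the picture (400x640x3 uint8, red, green, blue); there is no depth.
- camera_model(name): a dict with "vertical_fov" (degrees; the focal length in pixels is half the picture's height over the tangent of half this angle, whatever the lens; pixels are square), "cx", "cy" (the principal point, pixels), "R" (3x3) and "t" (3): a world point X has camera coordinates R X + t. Camera axes: x right, y down, z forward; pixel columns grow to the right and rows downward; lengths in m; the calibration is good to about 2 mm. A picture is of the moment at which its call begins. camera_model takes no time and is no camera call.
- close_job(): hands the job in; it is judged then, once.
The state is a dict: "t": time; "q": joint angles; "qd": joint speeds; "effort": joint torques, N m; "tool_pos": TCP position; "tool_rot": TCP orientation; "contact_force": force on the tool from outside, world axes, zero at the start; "torque": the same for the moment, N m; "grip_width": opening from 0.0 (shut) to 1.0 (fully open); "grip_force": force on a finger pad.
Only numpy, scipy, OpenCV 4.12 (cv2) and the standard library are available. Lean on these libraries where they do the work, as an engineer would, in place of code of your own. Each camera call takes 0.05 s, during which the arm holds its last target. There are 200 camera calls.

## Working session

There is one attempt and no reset: what is moved stays moved. The work goes in short steps, Python scripts to look and compute and a tool call to move; the robot and the scene stay as the last step left them, time stands still between calls to the robot, and variables do not carry over. Pictures are saved under pics/ and viewed, at most 10 in all, crops included, and the job is handed in when it is done.

```bash
mkdir -p pics; ls; python3 - <<'E'
from bench import *
import cv2,numpy as np
s=read_state();print(s)
for n in("scene","top"):
    im=snapshot(n);cv2.imwrite(f"pics/{n}0.png",im[:,:,::-1]);print(camera_model(n))
E
```

```text
pics
{'t': 0.0, 'q': array([ 6.50888691e+01,  7.24071398e+00, -2.32559825e+00,  8.05231520e+01,
        1.36150593e-03,  9.00006244e+01]), 'qd': array([-0.05817397,  0.06213772,  0.02806954, -0.03118357, -0.04051286,
       -0.06368661]), 'effort': array([ 3.08548879e-04, -4.35914898e+01,  3.52923560e+01,  1.72003516e-02,
       -6.88809496e-05,  4.73130697e-06]), 'tool_pos': array([0.22096236, 0.47579728, 0.23054   ]), 'tool_rot': array([[-9.06957596e-01,  4.21221389e-01, -6.79251101e-04],
       [ 4.21221936e-01,  9.06956506e-01, -1.40616195e-03],
       [ 2.37457154e-05, -1.56144473e-03, -9.99998781e-01]]), 'contact_force': array([0.58394676, 0.59834215, 0.22539145]), 'torque': array([ 0.0384566 ,  0.01389512, -0.03462341]), 'grip_force': 0.0, 'grip_width': 1.0041212871073648}
{'vertical_fov': 49.18497324964632, 'cx': 318.86549697487834, 'cy': 192.6227954004966, 'R': array([[ 0.74447858, -0.66749701, -0.01412033],
       [-0.43243154, -0.46597386, -0.77192702],
       [ 0.50867928,  0.58078921, -0.63555432]]), 't': array([-0.38926696,  0.20893985,  1.1626034 ])}
{'vertical_fov': 56.12778420733742, 'cx': 326.3246792485545, 'cy': 204.2719242019032, 'R': array([[ 0.02475995, -0.99963359, -0.01093732],
       [-0.99508   , -0.02359434, -0.09622421],
       [ 0.0959309 ,  0.01326601, -0.99529959]]), 't': array([0.01063446, 0.54623989, 0.94227979])}
```

View pics/scene0.png

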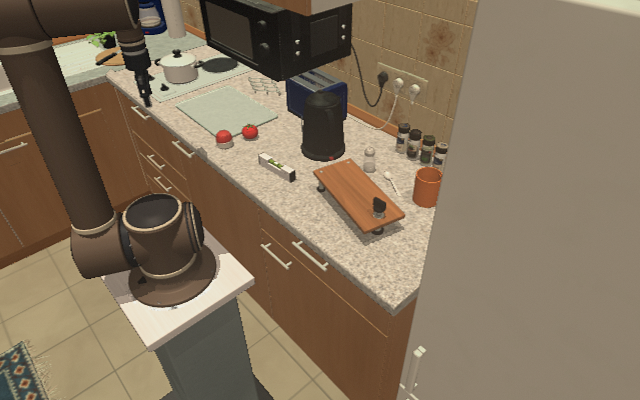

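View pics/top0.png

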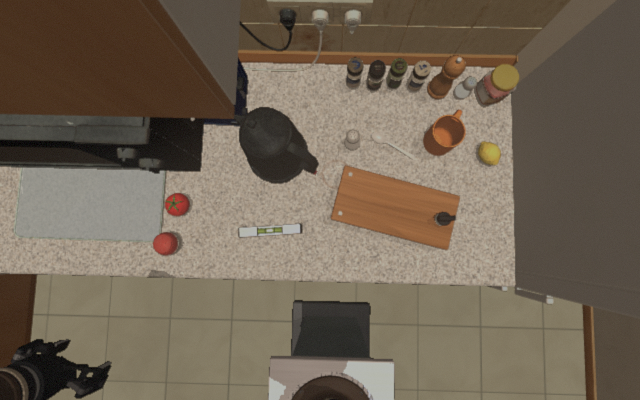

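The scene view shows the level at about (277,167), the riser at (358,195) and its knob at (379,206). In the top view they are at (270,230), (396,207) and (445,218). The tomato and timer are at (177,204) and (165,243), the shaker at (353,139) and the lemon at (489,153). Next I'll measure from masks in both views.

```bash
cat > h.py <<'E'
from bench import *
import cv2,numpy as np
C={n:camera_model(n) for n in("scene","top")}
def K(n):
    c=C[n];f=200/np.tan(np.radians(c["vertical_fov"]/2));return np.array([[f,0,c["cx"]],[0,f,c["cy"]],[0,0,1]])
def P(n): return K(n)@np.c_[C[n]["R"],C[n]["t"]]
def proj(n,X):
    p=P(n)@np.append(X,1);return p[:2]/p[2]
def plane(n,uv,z):
    R,t=C[n]["R"],C[n]["t"];o=-R.T@t;d=R.T@np.linalg.inv(K(n))@np.array([*uv,1]);return o+d*(z-o[2])/d[2]
def tri(a,b):
    X=cv2.triangulatePoints(P("scene"),P("top"),np.float64(a).reshape(2,1),np.float64(b).reshape(2,1)).ravel();return X[:3]/X[3]
def big(m):
    c=max(cv2.findContours(np.uint8(m),cv2.RETR_EXTERNAL,cv2.CHAIN_APPROX_NONE)[0],key=cv2.contourArea);return c
def win(im,x0,x1,y0,y1):
    m=np.zeros(im.shape[:2],bool);m[y0:y1,x0:x1]=1;return m
E
python3 - <<'E'
from h import *
W={"scene":((250,305,145,188),(305,412,150,240)),"top":((230,310,215,245),(322,468,160,255))}
out={}
tiles=[]
for n in W:
    im=cv2.imread(f"pics/{n}0.png");hsv=cv2.cvtColor(im,cv2.COLOR_BGR2HSV);H,S,V=[hsv[:,:,i].astype(int) for i in range(3)]
    wl=win(im,*W[n][0]);wb=win(im,*W[n][1])
    g=wl&(H>28)&(H<75)&(S>90)
    ys,xs=np.nonzero(g);print(n,"green",g.sum(),xs.mean(),ys.mean(),xs.min(),xs.max())
    k=wl&(V<70);nb,l,st,ce=cv2.connectedComponentsWithStats(np.uint8(k));print("dark",[(st[i,4],ce[i].round(1)) for i in range(1,nb) if st[i,4]>5])
    b=wb&(H<18)&(S>110)&(V>70)
    c=big(cv2.morphologyEx(np.uint8(b),cv2.MORPH_OPEN,np.ones((3,3))));hull=cv2.convexHull(c)
    print("board",cv2.contourArea(c),cv2.approxPolyDP(hull,4,True).reshape(-1,2).tolist(),cv2.minAreaRect(c))
    kb=wb&(V<60);nb,l,st,ce=cv2.connectedComponentsWithStats(np.uint8(kb));print("knob",[(st[i].tolist(),ce[i].round(1)) for i in range(1,nb) if st[i,4]>8])
s=cv2.imread("pics/scene0.png")[140:240,250:415];t=cv2.imread("pics/top0.png")[160:255,230:465]
r=lambda a,f:cv2.resize(a,None,fx=f,fy=f,interpolation=cv2.INTER_CUBIC)
a=r(s,3);b=r(t,3);o=np.zeros((a.shape[0]+b.shape[0],max(a.shape[1],b.shape[1]),3),np.uint8);o[:a.shape[0],:a.shape[1]]=a;o[a.shape[0]:,:b.shape[1]]=b
print(o.shape);cv2.imwrite("pics/crop1.png",o)
E
```

```text
scene green 40 274.6 163.25 269 281
dark [(np.int32(29), array([303. , 149.2])), (np.int32(45), array([292. , 176.4]))]
board 3166.0 [[314, 170], [352, 160], [404, 216], [364, 233]] ((356.8912658691406, 195.02407836914062), (95.32906341552734, 42.296302795410156), 46.54815673828125)
knob [([306, 150, 34, 6, 152], array([323. , 152.1])), ([334, 150, 11, 10, 29], array([339.2, 154.8])), ([305, 154, 25, 8, 63], array([316.3, 158.4])), ([318, 188, 7, 4, 17], array([321.1, 189.9])), ([374, 198, 12, 15, 110], array([378.9, 205.1])), ([372, 228, 11, 7, 32], array([377.7, 232.1]))]
top green 68 269.4852941176471 230.02941176470588 258 281
dark [(np.int32(7), array([301., 228.]))]
board 6259.0 [[344, 167], [458, 196], [447, 248], [332, 219]] ((395.45526123046875, 207.31942749023438), (120.99192810058594, 55.446678161621094), 14.972875595092773)
knob [([437, 213, 18, 11, 106], array([444.6, 217.8]))]
(585, 705, 3)
```

View pics/crop1.png

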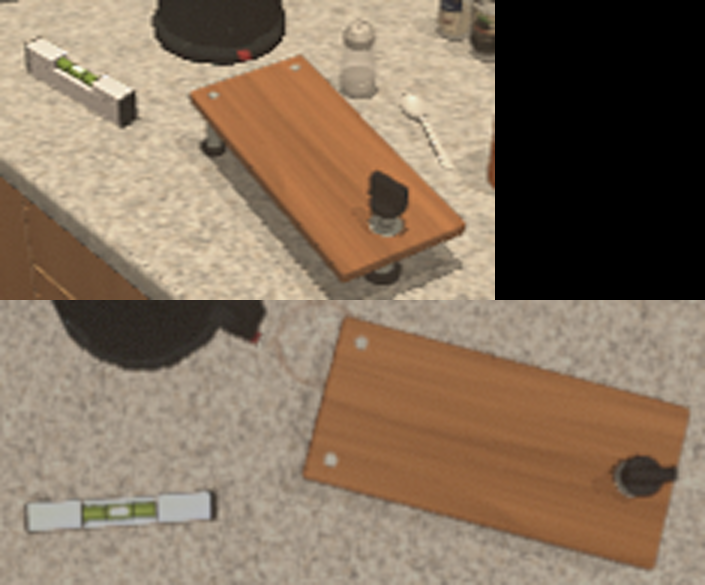

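The crop shows the level's vial centre at (275,163) in the scene view and (269.7,230) in the top view. The wing points roughly along the board's length, with the hub near (443,218) in the top view.

```bash
python3 - <<'E'
from h import *
print("vial",tri((275.2,163.3),(269.6,230)).round(4))
sc=[(314,170),(352,160),(404,214),(364,231)];tp=[(332,219),(344,167),(458.5,195.5),(447.5,248)]
B=np.array([tri(a,b) for a,b in zip(sc,tp)]);print(B.round(4))
T=np.array([plane("top",p,z) for p,z in zip(tp,(.076,.076,.07,.07))]);print("top-plane",T.round(4),T.mean(0).round(4))
ax=(T[0]+T[1]-T[2]-T[3]);print("yaw board",np.degrees(np.arctan2(ax[1],ax[0])),np.linalg.norm(ax)/2,np.linalg.norm(T[0]-T[1]))
im=cv2.imread("pics/top0.png");hsv=cv2.cvtColor(im,cv2.COLOR_BGR2HSV).astype(int);H,S,V=hsv[...,0],hsv[...,1],hsv[...,2]
g=win(im,230,310,215,245)&((H>28)&(H<75)&(S>90)|(S<28)&(V>185))
r=cv2.minAreaRect(big(g)) if 0 else None
w=win(im,236,305,220,242)&((S<22)|(V<70)|((H>28)&(H<75)&(S>90)))
c=big(cv2.morphologyEx(np.uint8(w),cv2.MORPH_CLOSE,np.ones((3,3))));r=cv2.minAreaRect(c);print("level rect",r)
bx=cv2.boxPoints(r);X=np.array([plane("top",p,.04) for p in bx]);print(X.round(4),X.mean(0).round(4))
# level line via green pixels
g=win(im,230,310,215,245)&(H>28)&(H<75)&(S>90);p=np.argwhere(g)[:,::-1].astype(np.float32)
v=cv2.fitLine(p,cv2.DIST_L2,0,.01,.01).ravel();a=plane("top",v[2:]-30*v[:2],.038);b=plane("top",v[2:]+30*v[:2],.038);print("lvl yaw",np.degrees(np.arctan2(*(a-b)[1::-1])),((a+b)/2).round(4))
print("knob top",tri((378.9,202.5),(445.8,217.6)).round(4))
k=T.mean(0)-ax/np.linalg.norm(ax)*.115;print("knob pred",k.round(4), "proj z.108",proj("top",[*k[:2],.108]),proj("scene",[*k[:2],.108]))
print("lay pt",(T.mean(0)+ax/np.linalg.norm(ax)*.05).round(4))
print(V[208:228,432:460])
for n,u in(("shaker",(353,139)),("tomato",(177,204)),("timer",(165,243)),("lemon",(489,153))):print(n,plane("top",u,.04).round(3))
E
```

```text
vial [0.4754 0.1674 0.0321]
[[ 0.5074  0.0069  0.0745]
 [ 0.6429 -0.023   0.0622]
 [ 0.5732 -0.3066  0.0559]
 [ 0.4411 -0.2775  0.0558]]
top-plane [[ 0.5053  0.0085  0.076 ]
 [ 0.6346 -0.0182  0.076 ]
 [ 0.571  -0.3014  0.07  ]
 [ 0.4419 -0.2737  0.07  ]] [ 0.5382 -0.1462  0.073 ]
yaw board 77.34362296036605 0.2898116674735673 0.13204521093985103
level rect ((270.16741943359375, 229.76258850097656), (9.467475891113281, 62.12842559814453), 86.53176879882812)
[[0.4815 0.2441 0.04  ]
 [0.4949 0.087  0.04  ]
 [0.471  0.0848 0.04  ]
 [0.4577 0.2415 0.04  ]] [0.4763 0.1643 0.04  ]
lvl yaw 94.69979588928872 [0.4756 0.1664 0.038 ]
knob top [ 0.5139 -0.2599  0.1042]
knob pred [ 0.513  -0.2584  0.0706] proj z.108 [445.80082524 217.67335191] [378.20503503 201.37578366]
lay pt [ 0.5492 -0.0974  0.074 ]
[[147 146 145 145 145 146 147 147 149 150 149 148 149 147 144 146 146 146
  145 146 145 149 148 147 148 150 172 168]
 [153 150 148 149 147 149 144 147 147 147 148 149 149 148 147 148 147 147
  145 145 144 146 146 146 145 146 167 167]
 [155 155 152 152 151 150 149 148 148 145 142 148 148 148 147 14
[... 1454 characters left out ...]
1]
 [130 130 129 129 127 109  95  69  59  61  62  64  63  61  61  61  64  94
  132 148 147 147 155 165 170 169 166 158]
 [130 128 123 125 124 118 107  93  78  64  61  61  62  61  64  77 101 132
  146 147 147 146 159 169 169 169 172 161]
 [135 136 129 124 125 121 117 126 115  99  89  92  90  94 102 120 143 146
  144 147 145 150 169 176 168 165 171 164]
 [140 139 136 130 128 124 124 125 128 130 137 138 139 141 142 143 144 145
  144 145 142 148 169 171 163 160 168 162]
 [141 140 139 141 139 129 129 131 138 138 139 137 137 138 136 139 139 142
  140 141 141 142 160 164 165 168 165 160]]
shaker [ 0.716 -0.041  0.04 ]
tomato [0.536 0.405 0.04 ]
timer [0.436 0.43  0.04 ]
lemon [ 0.687 -0.391  0.04 ]
```

Request:
send_path(
  deltas=[
    {"az":-8.54},
    {"az":-8.54},
    {"az":-8.54},
    {"az":-8.54},
    {"az":-8.54},
    {"az":-8.54},
    {"az":-8.54},
    {"az":-8.54},
    {"az":-8.54},
    {"az":-8.54},
    {"az":-8.54},
    {"az":-8.54},
  ],
  aperture=1.0,
)

```text
t: 1.3
tool_pos: [0.221, 0.4759, 0.2308]
tool_rot: [[-0.209, -0.978, -0.0], [-0.978, 0.209, -0.001], [0.001, 0.0, -1.0]]
contact_force: [0.5, 0.2, -0.2]
grip_width: 0.996
grip_force: 0.0
```

Request:
send_path(
  deltas=[
    {"az":-8.54},
    {"az":-8.54},
    {"x":0.033,"y":-0.0229},
    {"x":0.033,"y":-0.0229},
    {"x":0.033,"y":-0.0229},
    {"x":0.033,"y":-0.0229},
    {"x":0.033,"y":-0.0229},
  ],
)

```text
t: 2.0
tool_pos: [0.3492, 0.3195, 0.231]
tool_rot: [[0.081, -0.997, -0.0], [-0.997, -0.081, -0.0], [0.0, 0.0, -1.0]]
contact_force: [0.8, -0.1, -0.4]
grip_width: 1.0
grip_force: 0.0
```

```bash
python3 - <<'E'
from h import *
s=read_state();print(s["q"].round(1),s["tool_pos"].round(4),s["tool_rot"].round(3))
p=np.array([.4757,.166,.12]);print((s["tool_rot"].T@(p-s["tool_pos"])).round(4), np.degrees(np.arctan2(s["tool_rot"][1,0],s["tool_rot"][0,0])))
E
```

```text
[ 42.5   1.6  -8.4  80.   -0.  -52.2] [0.3492 0.3195 0.231 ] [[ 0.081 -0.997 -0.   ]
 [-0.997 -0.081 -0.   ]
 [ 0.     0.    -1.   ]]
[ 0.1633 -0.1137  0.111 ] -85.32883618735234
```

Request:
send_path(
  deltas=[
    {"x":0.0327,"y":-0.0227,"z":0.022},
    {"x":0.0327,"y":-0.0227,"z":0.022},
    {"x":0.0327,"y":-0.0227,"z":0.022},
    {"x":0.0327,"y":-0.0227,"z":0.022},
    {"x":0.0327,"y":-0.0227,"z":0.022},
    {},
    {},
  ],
)

```text
t: 2.7
tool_pos: [0.4747, 0.1663, 0.1204]
tool_rot: [[0.079, -0.997, -0.002], [-0.997, -0.079, -0.0], [0.0, 0.002, -1.0]]
contact_force: [0.5, -0.1, 1.0]
grip_width: 0.997
grip_force: 0.0
```

```bash
python3 - <<'E'
from h import *
s=read_state();p=np.array([.4757,.166,.004]);print((s["tool_rot"].T@(p-s["tool_pos"])).round(4))
a=snapshot("scene")[:,:,::-1][90:220,210:340];b=snapshot("top")[:,:,::-1][170:300,210:340]
cv2.imwrite("pics/c2.png",cv2.resize(np.hstack([a,b]),None,fx=3,fy=3,interpolation=cv2.INTER_CUBIC))
E
```

```text
[ 0.0003 -0.0013  0.1164]
```

View pics/c2.png

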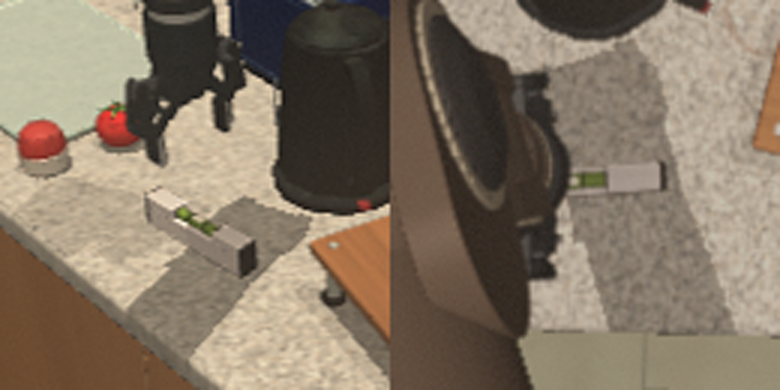

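The fingers straddle the level's middle and nothing else is near them. Next I'll go down, grip and lift.

Request:
send_path(
  deltas=[
    {"y":-0.0013,"z":0.03},
    {"z":0.03},
    {"z":0.03},
    {"z":0.02},
    {"z":0.006},
    {},
  ],
)

```text
t: 3.4
tool_pos: [0.4757, 0.1681, 0.0054]
tool_rot: [[0.083, -0.997, -0.001], [-0.997, -0.083, -0.0], [0.0, 0.001, -1.0]]
contact_force: [-0.2, 1.8, 0.3]
grip_width: 0.999
grip_force: 0.0
```

Request:
send_path(
  deltas=[
    {},
    {},
    {},
    {},
    {},
    {},
    {},
    {},
  ],
  aperture=0.0,
)

```text
t: 4.2
tool_pos: [0.4768, 0.1674, 0.0061]
tool_rot: [[0.081, -0.997, 0.001], [-0.997, -0.081, 0.001], [-0.0, -0.001, -1.0]]
contact_force: [-1.1, -0.2, 6.0]
grip_width: 0.268
grip_force: 60.9
```

Request:
send_path(
  deltas=[
    {"z":-0.02},
    {"z":-0.04},
    {"z":-0.04},
    {"z":-0.03},
    {"x":0.03,"y":-0.001},
    {"x":0.04,"y":-0.004},
    {"x":0.04,"y":-0.006},
    {"x":0.04,"y":-0.009},
    {"x":0.04,"y":-0.01},
    {"x":0.04,"y":-0.01},
    {"x":0.039,"y":-0.0106},
  ],
)

```text
t: 5.3
tool_pos: [0.5484, -0.0985, 0.1348]
tool_rot: [[0.081, -0.997, -0.001], [-0.997, -0.081, 0.0], [-0.0, 0.001, -1.0]]
contact_force: [1.6, 0.8, -2.8]
grip_width: 0.268
grip_force: 59.8
```

Request:
send_path(
  deltas=[
    {"az":5.8},
    {"az":5.8},
    {"az":5.8},
    {},
    {},
  ],
)

```text
t: 5.8
tool_pos: [0.5483, -0.0967, 0.1349]
tool_rot: [[-0.218, -0.976, -0.001], [-0.976, 0.218, 0.0], [0.0, 0.001, -1.0]]
contact_force: [-0.4, -0.1, -2.6]
grip_width: 0.271
grip_force: 59.8
```

```bash
python3 - <<'E'
from h import *
s=read_state();print(s["q"].round(1));p=np.array([.549,-.097,.11]);print((s["tool_rot"].T@(p-s["tool_pos"])).round(4))
a=snapshot("scene")[:,:,::-1][90:250,290:430];b=snapshot("top")[:,:,::-1][130:290,310:470]
cv2.imwrite("pics/c3.png",cv2.resize(np.hstack([a,b]),None,fx=2.6,fy=2.6,interpolation=cv2.INTER_CUBIC))
E
```

```text
[-10.   11.6  -9.2  69.3   0.  -87.4]
[ 0.0001 -0.0008  0.0249]
```

View pics/c3.png

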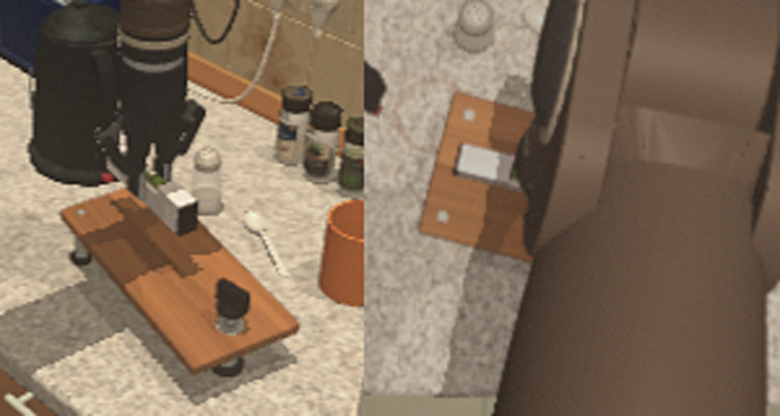

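The held level sits over the board, parallel to it and clear of the shaker. Next I'll tilt it 1.9° to match the board and lower it.

Request:
send_path(
  deltas=[
    {"z":0.02,"ay":-1.9},
    {"z":0.02},
    {"z":0.01},
    {"z":0.003},
    {},
  ],
)

```text
t: 6.4
tool_pos: [0.5487, -0.0955, 0.0823]
tool_rot: [[-0.22, -0.975, 0.007], [-0.975, 0.22, 0.032], [-0.033, 0.0, -0.999]]
contact_force: [1.3, 0.3, -1.7]
grip_width: 0.264
grip_force: 59.7
```

Request:
send_path(
  deltas=[
    {"z":0.002},
    {},
  ],
)

```text
t: 6.6
tool_pos: [0.5492, -0.0956, 0.081]
tool_rot: [[-0.22, -0.975, 0.008], [-0.975, 0.22, 0.032], [-0.033, -0.001, -0.999]]
contact_force: [0.2, -0.4, -2.0]
grip_width: 0.266
grip_force: 59.7
```

Request:
send_path(
  deltas=[
    {"z":0.002},
    {},
  ],
)

```text
t: 6.8
tool_pos: [0.5489, -0.0955, 0.0784]
tool_rot: [[-0.221, -0.975, 0.008], [-0.975, 0.221, 0.032], [-0.033, -0.0, -0.999]]
contact_force: [-0.9, 0.4, -2.2]
grip_width: 0.268
grip_force: 59.7
```

Request:
send_path(
  deltas=[
    {"z":0.001},
    {},
  ],
)

```text
t: 7.0
tool_pos: [0.5489, -0.0955, 0.0775]
tool_rot: [[-0.221, -0.975, 0.008], [-0.975, 0.221, 0.032], [-0.033, -0.0, -0.999]]
contact_force: [-0.3, -0.2, -0.8]
grip_width: 0.273
grip_force: 60.0
```

Request:
send_path(
  deltas=[
    {"z":0.001},
    {},
  ],
)

```text
t: 7.2
tool_pos: [0.549, -0.0956, 0.0769]
tool_rot: [[-0.221, -0.975, 0.008], [-0.975, 0.221, 0.032], [-0.033, -0.001, -0.999]]
contact_force: [-1.2, -0.9, 2.7]
grip_width: 0.267
grip_force: 60.7
```

Request:
send_path(
  deltas=[
    {"z":0.001},
    {},
  ],
)

```text
t: 7.4
tool_pos: [0.5491, -0.0957, 0.0766]
tool_rot: [[-0.221, -0.975, 0.009], [-0.975, 0.221, 0.032], [-0.033, -0.001, -0.999]]
contact_force: [-4.0, -2.9, 7.8]
grip_width: 0.262
grip_force: 61.2
```

Request:
send_path(
  deltas=[
    {},
    {},
    {},
    {},
    {},
    {},
  ],
  aperture=1.0,
)

```text
t: 8.0
tool_pos: [0.5488, -0.0954, 0.0752]
tool_rot: [[-0.221, -0.975, 0.007], [-0.975, 0.221, 0.032], [-0.033, 0.0, -0.999]]
contact_force: [0.1, 0.4, 0.5]
grip_width: 0.996
grip_force: 0.0
```

Request:
send_path(
  deltas=[
    {"z":-0.02},
    {"z":-0.03},
    {"z":-0.04},
    {"z":-0.04,"ay":1.9},
    {"x":0.04},
    {"x":0.04},
    {"x":0.04},
    {"x":0.04},
    {},
    {},
  ],
)

```text
t: 9.0
tool_pos: [0.5122, -0.2564, 0.205]
tool_rot: [[-0.223, -0.975, -0.0], [-0.975, 0.223, 0.001], [-0.0, 0.0, -1.0]]
contact_force: [0.1, 0.5, -0.5]
grip_width: 0.995
grip_force: 0.0
```

```bash
python3 - <<'E'
from h import *
s=read_state();print(s["q"].round(1),s["tool_pos"].round(4),s["tool_rot"].round(3))
A=snapshot("scene")[:,:,::-1];B=snapshot("top")[:,:,::-1];cv2.imwrite("pics/s4.png",A);cv2.imwrite("pics/t4.png",B)
a=A[100:250,300:420];b=B[140:290,310:470]
cv2.imwrite("pics/c4.png",cv2.resize(np.hstack([a,b]),None,fx=2.8,fy=2.8,interpolation=cv2.INTER_CUBIC))
u=[plane("scene",p,.118) for p in((373.3,197.3),(386,201.7))];d=u[1]-u[0];print("wing yaw scene",np.degrees(np.arctan2(d[1],d[0])),np.linalg.norm(d))
u=[plane("top",p,.118) for p in((445.8,217.6),(454.8,217.5))];d=u[1]-u[0];print("wing yaw top",np.degrees(np.arctan2(d[1],d[0])))
E
```

```text
[ -26.6   12.5    0.8   78.3    0.  -103.7] [ 0.5122 -0.2564  0.205 ] [[-0.223 -0.975 -0.   ]
 [-0.975  0.223  0.001]
 [-0.     0.    -1.   ]]
wing yaw scene -72.23732917691396 0.037843666712209144
wing yaw top -87.97997501730235
```

View pics/c4.png

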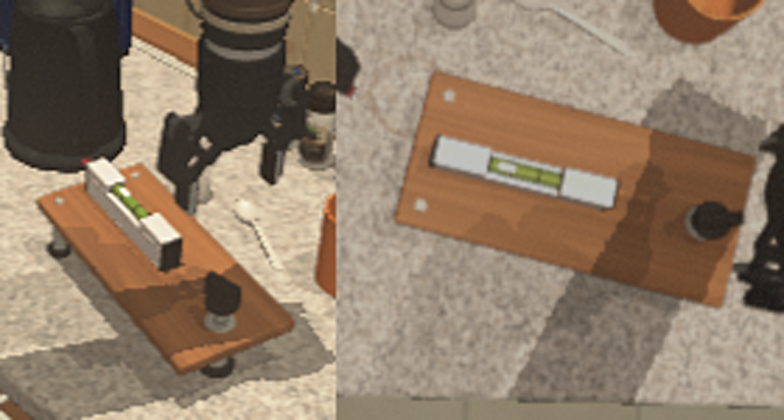

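The level lies flat along the board, with its bubble against the raised (+y) end at about crop (505,168). The wing knob is untouched. Now I'll measure the bubble and align over the wing.

```bash
cat >> h.py <<'E'
def bubble(name,tag=None):
    # offset (m) of pale bubble from vial middle, + towards board +y, from the top view
    im=np.ascontiguousarray(snapshot("top")[:,:,::-1])
    if tag: cv2.imwrite(f"pics/{tag}.png",im)
    return bub(im)
def bub(im):
    h=cv2.cvtColor(im,cv2.COLOR_BGR2HSV).astype(int);H,S,V=h[...,0],h[...,1],h[...,2]
    w=win(im,335,435,180,230);g=w&(H>26)&(H<80)&(S>85)
    p=np.argwhere(g)[:,::-1].astype(np.float32)
    X=np.array([plane("top",q,.110) for q in p]);v=cv2.fitLine(np.float32(X[:,:2]),cv2.DIST_L2,0,.01,.01).ravel();d=v[:2]*np.sign(v[1])
    s=X[:,:2]@d;lo,hi=s.min(),s.max()
    c0=X[:,:2].mean(0);n=np.array([-d[1],d[0]]);prof=[]
    for a in np.arange(-.045,.0451,.0015):
        q=d*((lo+hi)/2+a)+n*(c0@n);u=proj("top",[*q,.110]);px=cv2.getRectSubPix(h[...,1].astype(np.float32),(1,1),(float(u[0]),float(u[1])));prof.append(int(px[0,0]))
    return len(p),(lo,hi,hi-lo),prof
E
python3 - <<'E'
from h import *
r=bub(cv2.imread("pics/t4.png"));print(r)
s=read_state();p=np.array([.5135,-.259,.13]);print((s["tool_rot"].T@(p-s["tool_pos"])).round(4))
E
```

```text
(86, (np.float64(-0.006860425799896308), np.float64(0.05281550592550631), np.float64(0.059675931725402614)), [10, 10, 10, 10, 9, 9, 9, 15, 26, 44, 88, 124, 125, 126, 126, 126, 126, 125, 123, 123, 125, 121, 114, 121, 123, 119, 121, 123, 125, 125, 124, 123, 123, 122, 106, 77, 35, 9, 3, 5, 8, 10, 10, 9, 14, 31, 71, 102, 122, 117, 86, 38, 15, 2, 4, 4, 4, 4, 4, 5, 5])
[ 0.0037 -0.0017  0.0752]
```

Request:
send_path(
  deltas=[
    {"z":0.02,"az":-6},
    {"z":0.02,"az":-6},
    {"z":0.02,"az":-6},
    {},
    {},
    {},
  ],
)

```text
t: 9.7
tool_pos: [0.5134, -0.2554, 0.1466]
tool_rot: [[0.091, -0.996, 0.002], [-0.996, -0.091, -0.001], [0.001, -0.002, -1.0]]
contact_force: [0.1, -0.4, 0.1]
grip_width: 0.999
grip_force: 0.0
```

```bash
python3 - <<'E'
from h import *
s=read_state();p=np.array([.5135,-.259,.094]);print(s["q"].round(1),(s["tool_rot"].T@(p-s["tool_pos"])).round(4))
A=snapshot("scene")[:,:,::-1];B=snapshot("top")[:,:,::-1]
a=A[150:240,330:420];b=B[170:260,400:490]
cv2.imwrite("pics/c5.png",cv2.resize(np.hstack([a,b]),None,fx=4.4,fy=4.4,interpolation=cv2.INTER_CUBIC))
E
```

```text
[ -26.4   13.    -5.9   71.     0.  -121.7] [0.0036 0.0003 0.0526]
```

View pics/c5.png

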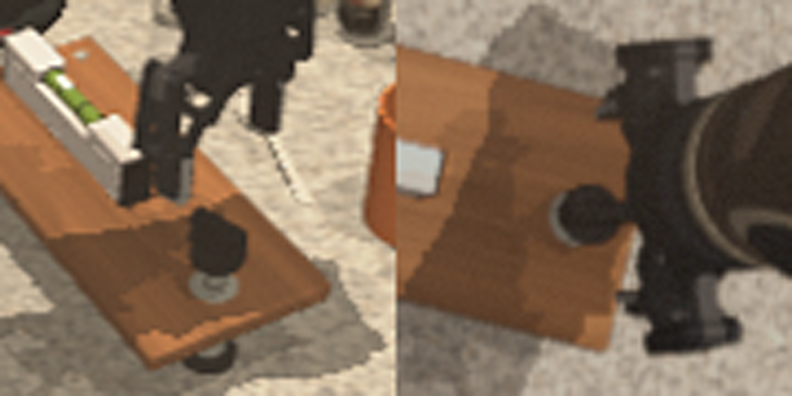

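The fingers straddle the wing, and the wing lies along the tool's x axis. The bubble stands about 15.7 mm (0.045 rad) towards +y, which is about 128° of clockwise turn.

Request:
send_path(
  deltas=[
    {"x":0.0036,"y":0.0003,"z":0.015},
    {"z":0.02},
    {"z":0.0176},
    {},
    {},
  ],
)

```text
t: 10.3
tool_pos: [0.5128, -0.2594, 0.0934]
tool_rot: [[0.091, -0.996, 0.0], [-0.996, -0.091, -0.0], [0.0, -0.0, -1.0]]
contact_force: [0.1, -1.1, -0.1]
grip_width: 1.001
grip_force: 0.0
```

Request:
send_path(
  deltas=[
    {},
    {},
    {},
    {},
    {},
    {},
    {},
    {},
  ],
  aperture=0.0,
)

```text
t: 11.1
tool_pos: [0.5126, -0.2593, 0.093]
tool_rot: [[0.091, -0.996, 0.0], [-0.996, -0.091, -0.0], [0.0, -0.0, -1.0]]
contact_force: [-2.6, -0.1, 4.1]
grip_width: 0.126
grip_force: 60.5
```

Request:
send_path(
  deltas=[
    {"az":6},
    {"az":8},
    {"az":8},
    {"az":8},
    {"az":8},
    {},
  ],
)

```text
t: 11.7
tool_pos: [0.5131, -0.2595, 0.093]
tool_rot: [[-0.541, -0.841, 0.001], [-0.841, 0.541, -0.0], [-0.0, -0.001, -1.0]]
contact_force: [0.1, 0.2, 3.9]
grip_width: 0.127
grip_force: 60.5
```

Request:
send_path(
  deltas=[
    {"az":8},
    {"az":8},
    {"az":8},
    {"az":8},
    {"az":8},
    {"az":8},
    {"az":8},
    {"az":8},
    {"az":8},
    {"az":8},
    {},
  ],
)

```text
t: 12.8
tool_pos: [0.5134, -0.2609, 0.0931]
tool_rot: [[-0.922, 0.387, 0.001], [0.387, 0.922, -0.003], [-0.003, -0.002, -1.0]]
contact_force: [0.7, -4.9, 2.0]
grip_width: 0.125
grip_force: 60.2
```

Request:
send_path(
  deltas=[
    {},
    {},
    {},
    {},
    {},
    {},
    {},
    {},
    {},
    {},
    {},
    {},
  ],
)

```text
t: 14.0
tool_pos: [0.5134, -0.2609, 0.0931]
tool_rot: [[-0.923, 0.384, 0.001], [0.384, 0.923, -0.003], [-0.003, -0.002, -1.0]]
contact_force: [1.2, -5.4, 1.8]
grip_width: 0.127
grip_force: 60.2
```

```bash
python3 - <<'E'
from h import *
s=read_state();print(s["q"].round(1),s["torque"].round(2));print(bubble("top","t6"))
E
```

```text
[-26.9  14.5 -10.9  64.5  -0.1  -4.3] [-0.82 -0.21 -0.11]
(86, (np.float64(-0.00733276125838911), np.float64(0.05303722917846857), np.float64(0.06036999043685768)), [8, 8, 7, 8, 9, 8, 6, 8, 18, 52, 98, 115, 123, 123, 123, 122, 120, 121, 124, 124, 122, 113, 113, 116, 117, 96, 61, 29, 9, 4, 2, 5, 9, 10, 9, 17, 31, 59, 90, 117, 121, 122, 121, 117, 118, 121, 123, 124, 124, 117, 99, 60, 25, 7, 1, 1, 2, 3, 3, 3, 2])
```

Request:
send_path(
  deltas=[
    {"y":0.001,"az":8},
    {"az":8},
    {},
    {},
    {},
    {},
    {},
    {},
    {},
    {},
    {},
    {},
  ],
)

```text
t: 15.25
tool_pos: [0.5133, -0.2611, 0.093]
tool_rot: [[-0.781, 0.624, 0.0], [0.624, 0.781, -0.005], [-0.004, -0.004, -1.0]]
contact_force: [-0.8, -8.7, 1.5]
grip_width: 0.124
grip_force: 60.2
```

Request:
send_path(
  deltas=[
    {},
    {},
    {},
    {},
    {},
    {},
    {},
    {},
  ],
)

```text
t: 16.05
tool_pos: [0.5132, -0.2611, 0.093]
tool_rot: [[-0.781, 0.624, 0.0], [0.624, 0.781, -0.005], [-0.004, -0.004, -1.0]]
contact_force: [1.1, -9.8, 1.4]
grip_width: 0.125
grip_force: 60.2
```

```bash
python3 - <<'E'
from h import *
print(bubble("top","t7"))
A=snapshot("scene")[:,:,::-1][130:220,310:400];B=cv2.imread("pics/t7.png")[160:250,335:425]
cv2.imwrite("pics/c7.png",cv2.resize(np.hstack([A,B]),None,fx=4.4,fy=4.4,interpolation=cv2.INTER_CUBIC))
E
```

```text
(88, (np.float64(-0.003639488094495594), np.float64(0.05728220117187384), np.float64(0.060921689266369435)), [8, 8, 8, 8, 8, 8, 6, 9, 17, 56, 97, 117, 124, 125, 124, 121, 119, 121, 121, 122, 121, 118, 111, 104, 86, 49, 15, 10, 6, 3, 4, 7, 9, 13, 20, 47, 76, 105, 112, 117, 120, 120, 116, 118, 119, 120, 121, 121, 120, 116, 107, 57, 21, 6, 3, 2, 3, 3, 2, 3, 4])
```

View pics/c7.png

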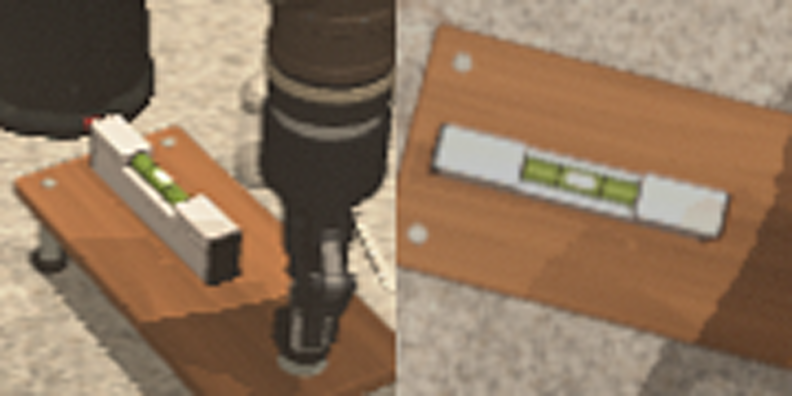

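The bubble is now centred (offset about 0.1 mm) between the lines. Next I'll let go of the knob, lift, and measure again.

Request:
send_path(
  deltas=[
    {},
    {},
    {},
    {},
    {},
  ],
  aperture=0.5,
)

```text
t: 16.65
tool_pos: [0.5129, -0.2581, 0.0925]
tool_rot: [[-0.78, 0.625, -0.0], [0.625, 0.78, 0.0], [0.0, 0.0, -1.0]]
contact_force: [-0.5, 0.4, 0.4]
grip_width: 0.5
grip_force: 0.0
```

Request:
send_path(
  deltas=[
    {"z":-0.02},
    {"z":-0.03},
    {"z":-0.03,"az":-6},
    {"az":-8},
    {"az":-8},
    {"az":-4},
    {},
    {},
    {},
    {},
    {},
    {},
  ],
)

```text
t: 17.85
tool_pos: [0.513, -0.2584, 0.1726]
tool_rot: [[-0.975, 0.221, -0.0], [0.221, 0.975, 0.0], [0.0, 0.0, -1.0]]
contact_force: [0.3, 0.5, 0.0]
grip_width: 0.499
grip_force: 0.0
```

Request:
send_path(
  deltas=[
    {},
    {},
    {},
  ],
  aperture=0.0,
)

```text
t: 18.15
tool_pos: [0.513, -0.2584, 0.1726]
tool_rot: [[-0.975, 0.221, 0.0], [0.221, 0.975, -0.0], [-0.0, -0.0, -1.0]]
contact_force: [-0.1, 0.7, -0.2]
grip_width: 0.005
grip_force: 0.0
```

```bash
python3 - <<'E'
from h import *
r=bubble("top","t8");print(r)
im=cv2.imread("pics/t8.png");h=cv2.cvtColor(im,cv2.COLOR_BGR2HSV).astype(int)
g=win(im,335,435,180,230)&(h[...,0]>26)&(h[...,0]<80)&(h[...,1]>85);p=np.argwhere(g)[:,::-1]
X=np.array([plane("top",q,.110) for q in p]);c=X.mean(0);v=cv2.fitLine(np.float32(X[:,:2]),cv2.DIST_L2,0,.01,.01).ravel()[:2];v*=np.sign(v[1]);mid=c[:2]+v*(sum(r[1][:2])/2-c[:2]@v)
print("mid",mid.round(4),"yaw",np.degrees(np.arctan2(v[1],v[0])))
t=np.array([*(mid-v*.055),.135]);s=read_state();print(t.round(4),s["tool_pos"].round(4),s["tool_rot"].round(3).tolist(),(s["tool_rot"].T@(t-s["tool_pos"])).round(4),s["q"].round(1),s["contact_force"].round(1))
E
```

```text
(86, (np.float64(-0.003881038187447599), np.float64(0.05703978829809683), np.float64(0.060920826485544435)), [7, 8, 8, 8, 8, 8, 5, 9, 19, 58, 99, 119, 125, 124, 122, 121, 121, 123, 124, 125, 124, 119, 114, 106, 85, 49, 14, 9, 5, 3, 5, 6, 8, 11, 18, 45, 77, 103, 111, 116, 119, 119, 119, 121, 123, 123, 123, 122, 116, 114, 108, 60, 22, 6, 2, 1, 3, 4, 4, 3, 3])
mid [ 0.5489 -0.0951] yaw 77.43646
[ 0.5369 -0.1488  0.135 ] [ 0.513  -0.2584  0.1726] [[-0.975, 0.221, 0.0], [0.221, 0.975, 0.0], [-0.0, 0.0, -1.0]] [0.0009 0.1122 0.0377] [-26.7  12.9  -2.8  74.3   0.  -14. ] [ 0.   0.5 -0.1]
```

Request:
send_path(
  deltas=[
    {"y":0.03},
    {"y":0.04},
    {"x":0.0009,"y":0.0422},
    {"z":0.02},
    {"z":0.0177},
    {"z":0.013},
    {},
    {},
  ],
)

```text
t: 19.0
tool_pos: [0.5368, -0.149, 0.1222]
tool_rot: [[-0.975, 0.221, -0.0], [0.221, 0.975, 0.0], [0.0, 0.0, -1.0]]
contact_force: [-0.1, 0.0, -0.0]
grip_width: -0.001
grip_force: 0.0
```

Request:
send_path(
  deltas=[
    {"z":0.003},
    {},
    {},
  ],
)

```text
t: 19.3
tool_pos: [0.5371, -0.149, 0.1194]
tool_rot: [[-0.975, 0.221, 0.001], [0.221, 0.975, -0.0], [-0.001, -0.0, -1.0]]
contact_force: [0.2, -0.9, 0.1]
grip_width: 0.003
grip_force: 0.0
```

Request:
send_path(
  deltas=[
    {"z":0.002},
    {},
    {},
  ],
)

```text
t: 19.6
tool_pos: [0.5368, -0.1488, 0.1169]
tool_rot: [[-0.975, 0.221, -0.0], [0.221, 0.975, 0.0], [0.0, 0.0, -1.0]]
contact_force: [-0.2, 0.5, 0.2]
grip_width: 0.001
grip_force: 0.0
```

Request:
send_path(
  deltas=[
    {"z":0.001},
    {},
  ],
  only="pos|force",
)

```text
tool_pos: [0.5368, -0.1487, 0.1158]
contact_force: [-0.6, 0.2, 1.0]
grip_force: 0.0
```

Request:
send_path(
  deltas=[
    {"z":0.001},
    {},
  ],
  only="pos|force",
)

```text
tool_pos: [0.5368, -0.1487, 0.1148]
contact_force: [-0.3, 0.7, -0.4]
grip_force: 0.0
```

Request:
send_path(
  deltas=[
    {"z":0.0005},
    {},
  ],
  only="pos|force",
)

```text
tool_pos: [0.5368, -0.1487, 0.1144]
contact_force: [0.8, -0.0, 0.7]
grip_force: 0.0
```

Request:
send_path(
  deltas=[
    {"z":0.0005},
    {},
  ],
  only="pos|force",
)

```text
tool_pos: [0.5369, -0.1488, 0.1141]
contact_force: [1.4, 0.2, 1.3]
grip_force: 0.3
```

Request:
send_path(
  deltas=[
    {"z":0.0005},
    {},
  ],
  only="pos|force",
)

```text
tool_pos: [0.537, -0.1488, 0.1139]
contact_force: [-1.9, -0.1, 4.4]
grip_force: 2.1
```

Request:
send_path(
  deltas=[
    {"z":0.0005},
    {},
  ],
  only="pos|force",
)

```text
tool_pos: [0.5371, -0.1489, 0.1138]
contact_force: [-1.7, -0.8, 7.3]
grip_force: 3.5
```

Request:
send_path(
  deltas=[
    {"z":0.0003},
    {},
    {},
    {},
    {},
    {},
    {},
    {},
    {},
    {},
    {},
    {},
  ],
)

```text
t: 22.0
tool_pos: [0.5371, -0.1489, 0.1138]
tool_rot: [[-0.975, 0.221, 0.001], [0.221, 0.975, -0.001], [-0.001, -0.0, -1.0]]
contact_force: [-2.6, -0.3, 8.6]
grip_width: -0.001
grip_force: 4.3
```

Request:
send_path(
  deltas=[
    {},
    {},
    {},
    {},
    {},
  ],
)

```text
t: 22.5
tool_pos: [0.5371, -0.1489, 0.1138]
tool_rot: [[-0.975, 0.221, 0.001], [0.221, 0.975, -0.001], [-0.001, -0.0, -1.0]]
contact_force: [-3.0, 0.9, 8.1]
grip_width: 0.004
grip_force: 4.3
```

```bash
python3 - <<'E'
from h import *
print(bubble("top","t9"));A=snapshot("scene")[:,:,::-1][120:220,300:400];print(read_state()["contact_force"].round(1))
B=cv2.imread("pics/t9.png")[155:255,335:435]
cv2.imwrite("pics/c9.png",cv2.resize(np.hstack([A,B]),None,fx=4,fy=4,interpolation=cv2.INTER_CUBIC))
E
```

```text
(52, (np.float64(0.061012638362588655), np.float64(0.11595474963438059), np.float64(0.05494211127179193)), [43, 43, 44, 47, 49, 48, 54, 62, 71, 73, 72, 81, 91, 97, 93, 95, 99, 107, 103, 93, 89, 101, 106, 93, 82, 72, 66, 64, 60, 55, 46, 37, 41, 54, 74, 94, 106, 117, 122, 121, 117, 120, 123, 124, 123, 121, 123, 116, 95, 62, 34, 26, 22, 22, 22, 19, 16, 12, 8, 8, 8])
[-2.3  0.3  7.8]
```

View pics/c9.png

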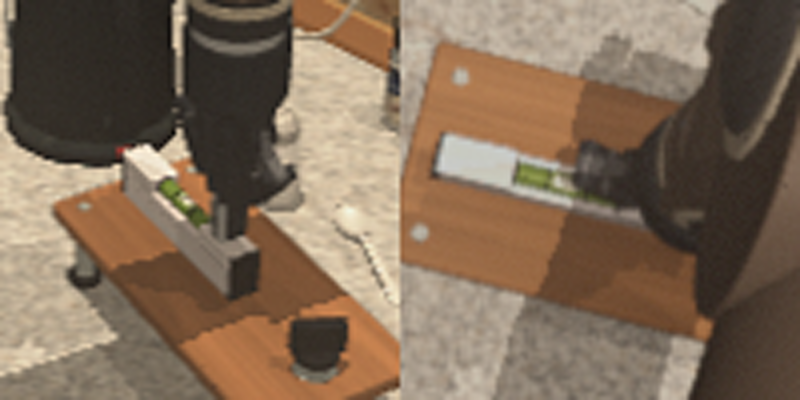

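The fingertips press the -y end block with about 8 N, and the bubble is still centred in the vial at scene crop (185,203). Handing in.

```bash
python3 -c "
from bench import *
print(close_job())"
```

```text
the job is handed in; nothing more can be done
None
```

The spirit level lies flat along the riser, its bubble measured at about 0.1 mm off centre just before pressing and still centred by eye in the last picture; I handed in at about 22.6 s while pressing with about 8 N, and no verdict was returned.

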